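# Move stripped roller parts to the assembly rack in reverse order

### The job

The four parts of a stripped guide roller stand in the full rack in the order they came off. Move them all to the empty rack in the reverse order, ready for assembly: the part nearest the black handle goes into the bay farthest from the empty rack's handle, and so on, until the part farthest from the handle stands in the bay next to the handle. Each stands alone in the middle of its bay, flat on the pad, the same way up as now.

Things in the scene. Friction and masses are not known exactly. Their poses are not given: they have to be found in the camera images.
- knob_mid (a point): Control knob of black plastic, round, 27 mm across its foot and 19 mm tall. The point is its centre, half-way up (9.5 mm over its underside); z up. 12 g. Starts upright in one of the four bays of the full rack.
- collar_mid (a point): Shaft collar, a plain light metal ring 29 mm across and 12 mm tall with a small dark grub screw in its side. The point is its centre, half-way up (6 mm over its underside); z up. 40 g. Starts upright in one of the four bays of the full rack.
- bearing_mid (a point): Ball bearing, a small flat metal ring 22 mm across and only 8 mm tall with a dark seal. The point is its centre, half-way up (4 mm over its underside); z up. 12 g. Starts upright in one of the four bays of the full rack.
- sleeve_mid (a point): Spacer sleeve, a plain aluminium tube standing on end, 24 mm across (bore 12 mm) and 30 mm tall. The point is its centre, half-way up (15 mm over its underside); z up. 30 g. Starts upright in one of the four bays of the full rack.
- full_rack: Fixed aluminium rack on two feet that holds the row of parts. Origin: middle of its underside, on the table; x across (60 mm wide), y along it to the end with the black handle (y = +95 to +119 mm, up to z = 90), z up. Four bays centred at y = +69, +23, -23, -69 mm, open at the long sides. In each a round pad; parts stand with their undersides at z = 74 mm.
- empty_rack: The empty rack, alike in every size, axes and bay (handle at +y too). Its four round grey pads, 38 mm across, are built in, tops at z = 74 mm. In both racks the bays are parted by dividers 3 mm thick at y = +92, +46, 0, -46, -92 mm, up to z = 83 mm. Fixed near the racks: white rollers 260 mm tall at about world (0.39, -0.04) and (0.44, 0.39), rolls 110 mm tall at (0.63, 0.15), (0.59, -0.31).
- pad_knob: The fixed round grey pad, 38 mm across and 2 mm thick, in the full rack on which the knob stands at the start; it stays there and so marks the knob's old bay. Origin: the middle of its underside, 72 mm over the table.
- pad_collar: The fixed round grey pad, 38 mm across and 2 mm thick, in the full rack on which the collar stands at the start; it stays there and so marks the collar's old bay. Origin: the middle of its underside, 72 mm over the table.
- pad_bearing: The fixed round grey pad, 38 mm across and 2 mm thick, in the full rack on which the bearing stands at the start; it stays there and so marks the bearing's old bay. Origin: the middle of its underside, 72 mm over the table.
- pad_sleeve: The fixed round grey pad, 38 mm across and 2 mm thick, in the full rack on which the sleeve stands at the start; it stays there and so marks the sleeve's old bay. Origin: the middle of its underside, 72 mm over the table.

How it is judged:
By the outcome, as a careful person would: the job done as asked, in the order asked, and still so for the second after the job is handed in, with the robot touching nothing.
It also fails if it takes over 112 s, if anything falls off the work surface, if the arm or the gripper's body presses on something with over 40 N, if the wrist force passes 120 N, or if a joint passes its speed limit or range.

### The arm

A 6-joint arm with a two-finger parallel gripper is mounted at the origin on a cart in front of the work surface, level with it; the furniture and walls round the work are solid. World frame = base frame: x ahead of the robot, y to its left, z up, the work surface at z = 0. Lengths are in mm, angles in rad, forces in N, time in s.
With the tool pointing down it reaches from about 275 to 1000 mm from the base axis. Payload 8.4 kg.
Tool frame: the origin (TCP) lies midway between the tips of the shut fingers; the grasp point (between the pads) lies arm.grip_point_offset behind it (arm.grip_point_offset is the distance from the TCP to the grasp point, in mm); z points along the fingers, y is the line along which they close (so a half turn about z gives the same grasp; the last joint's range is limited). The gripper opens to 85 mm and grips with 20 to 120 N. Pads are 22 mm wide; open, the fingers measure 114 mm over their backs; the gripper's body (76 mm by 85 mm) begins 54 mm behind the grasp point. The pads swing forward as they close: fully open they stand 13 mm farther back than shut.
Start: joints at [-1.258, 0.353, 1.633, -0, 1.155, -0.002], TCP at [193.515, -594.289, 231.281] pointing down, gripper open.
Joint ranges: [-2.63, 2.63], [-0.92, 2.1], [0.06, 2.66], [-1.3, 4.44], [0, 2.69], [-3.02, 3.02]. Speed limits (rad/s): [2.22, 2.22, 2.79, 3.14, 3.14, 3.14].

### API

Orientations are given as a rotation vector (axis times angle).
In Python, from station import arm, eyes gives the robot as it stands. The module is installed in compiled form; this text tells all that it offers.
- The arm moves only by the tool step_arm, never from a script. Its argument "moves" is text: rows parted by semicolons, each of 7 numbers parted by spaces: the shift along the tool's x, y, z in m, then the turn, a rotation vector about the tool's x, y, z in rad, then the opening in per cent of the stroke, from 0 (shut) to 100 (fully open). A call has exactly 8 rows; each row shifts and turns the commanded pose from where the row before left it, along the tool's axes as they then stand; what a row does not reach is not made up. A row lasts 1/10 s, in which the tool goes at most 50 mm and 8.59 degrees, less where a joint would pass 70% of its speed; a pose out of reach is approached as far as the arm can. A call with a gripper value outside its range is refused whole. The fingers move at their own pace and stop on an object; "newtons" is the grip in N (left out, the last holds). Time passes only in rows, so rows that do not move let the fingers close, or fill a call up. It gives the time, the measured TCP pose, the force, the opening and the grip force at its end, in the units of the state.
- arm.read_state(): the state, without advancing time (a new reading comes with each control period).
- eyes.read_camera(name): name is "scene" or "top" or "wrist"; returns a dict with "color" (420x560x3 uint8, blue, green, red), "vfov" (degrees; the focal length in pixels is half the picture's height over the tangent of half this angle, whatever the lens; pixels are square), "cx", "cy" (the principal point, pixels), "distortion" ([k1, k2, p1, p2, k3] as OpenCV has them; the pictures are not rectified), "R" (3x3) and "t" (3): a world point X has camera coordinates R X + t. Camera axes: x right, y down, z forward; pixel columns grow to the right and rows downward; lengths in mm; the calibration is good to about 2 mm. A picture is of the moment at which its call begins. There is no depth.
- arm.hand_in(): hands the job in; it is judged then, once.
The state is a dict: "time_s": time; "joint_positions": joint angles; "qd": joint speeds; "joint_torque": joint torques, N m; "eef_pos": TCP position; "ee_rot": TCP orientation; "ft_force": force on the tool from outside, world axes, zero at the start; "torque": the same for the moment, N m; "opening": finger opening in mm; "finger_force": force on a finger pad.
Only numpy, scipy, OpenCV 4.12 (cv2) and the standard library are available. Lean on these libraries where they do the work, as an engineer would, in place of code of your own. Each camera call takes 0.05 s, during which the arm holds its last target. There are 200 camera calls.

## Working session

There is one attempt and no reset: what is moved stays moved. The work goes in short steps, Python scripts to look and compute and a tool call to move; the robot and the scene stay as the last step left them, time stands still between calls to the robot, and variables do not carry over. Pictures are saved under pics/ and viewed, at most 14 in all, crops included, and the job is handed in when it is done.

Besides the shell and the picture viewer there is one more tool, called after ">>>" as name(argument=value, ...), one argument or row to a line, values as JSON. step_arm: Moves the arm, as the interface text tells. Its arguments: {"type":"object","properties":{"moves":{"type":"string"},"newtons":{"type":"number"}},"required":["moves"]}

```bash
mkdir -p pics; python3 - <<'E'
from station import arm, eyes
import cv2,numpy as np
print(arm.read_state(), arm.grip_point_offset)
for n in("scene","top"):
    c=eyes.read_camera(n); cv2.imwrite(f"pics/{n}0.png",c["color"]); print(n,{k:np.round(v,3).tolist() for k,v in c.items() if k!="color"})
E
```

```text
{'time_s': 0.0, 'joint_positions': array([-1.25840751e+00,  3.53638773e-01,  1.63412256e+00,  9.70045151e-06,
        1.15518476e+00, -2.38550148e-03]), 'qd': array([ 5.04361611e-05,  3.62630965e-04, -5.47400997e-04, -4.37305990e-04,
        1.00532107e-03, -5.29977866e-05]), 'joint_torque': array([ 1.60836793e-03, -6.05236030e+01, -3.42068338e+01,  1.32351656e-04,
        9.37714329e-03, -1.44750021e-05]), 'eef_pos': array([ 193.37024869, -593.84664165,  230.57248028]), 'ee_rot': array([-3.10144206e+00, -4.92191673e-01,  3.14309751e-04]), 'ft_force': array([-0.36453683,  0.23938728,  0.43571393]), 'torque': array([0.00770348, 0.01830364, 0.05691742]), 'finger_force': 0.0, 'opening': 85.18498152465212} 18.700000000000003
scene {'vfov': 45.053, 'cx': 279.151, 'cy': 206.071, 'distortion': [-0.071, 0.0, 0.0, 0.0, 0.0], 'R': [[-0.827, -0.562, 0.008], [-0.373, 0.539, -0.756], [0.421, -0.628, -0.655]], 't': [340.567, 258.946, 910.754]}
top {'vfov': 53.457, 'cx': 282.579, 'cy': 208.103, 'distortion': [-0.01, 0.0, 0.0, 0.0, 0.0], 'R': [[-0.013, -1.0, 0.012], [-0.989, 0.011, -0.149], [0.149, -0.014, -0.989]], 't': [-61.417, 477.647, 866.933]}
```

View pics/scene0.png

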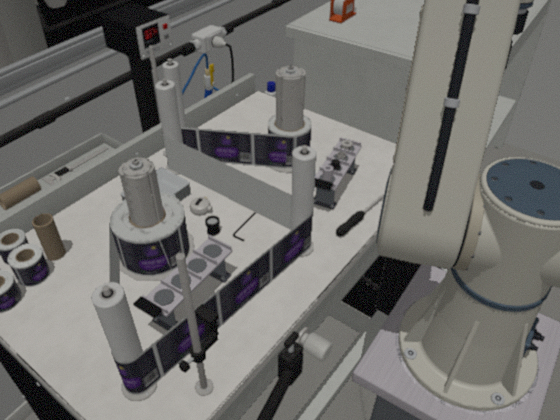

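View pics/top0.png

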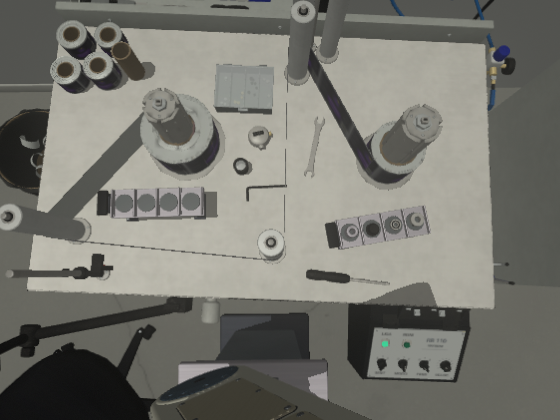

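The scene view shows both racks. In the top view the empty rack lies at about (157,203) with its handle at (103,203), and the full rack at about (378,228) with its handle at (332,234). I'll zoom in on both.

```bash
python3 - <<'E'
import cv2,numpy as np
i=cv2.imread("pics/top0.png")
a=cv2.resize(i[180:260,315:445],None,fx=6,fy=6,interpolation=cv2.INTER_CUBIC)[:300+120]
b=cv2.resize(i[180:225,90:220],None,fx=6,fy=6,interpolation=cv2.INTER_CUBIC)[:170+10]
b=cv2.resize(i[182:224,90:220],(780,252))
cv2.imwrite("pics/crop1.png",np.vstack([a[:340],b])) 
E
```

```text
(no output)
```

View pics/crop1.png

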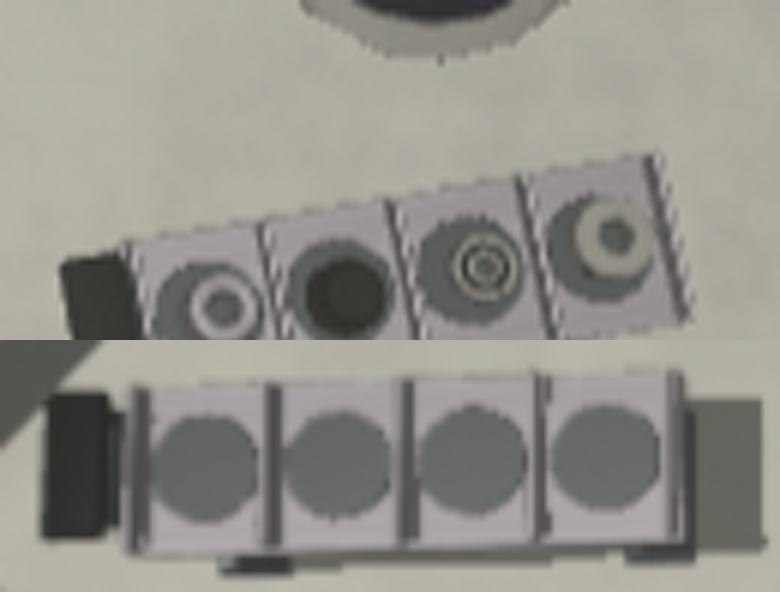

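Order from the handle of the full rack: sleeve (228,308 in the crop), knob (343,298), bearing (487,267), collar (612,237). The four empty pads are clear in the lower half. Now I'll cast rays.

```bash
cat > h.py <<'E'
import cv2,numpy as np
from scipy.spatial.transform import Rotation as Ro
def K(c):
    f=c["color"].shape[0]/2/np.tan(np.radians(c["vfov"])/2)
    return np.array([[f,0,c["cx"]],[0,f,c["cy"]],[0,0,1.]])
def ray(c,p,z):
    u=cv2.undistortPoints(np.array([[p]],float),K(c),np.array(c["distortion"],float))[0,0]
    R=np.array(c["R"]);o=-R.T@np.array(c["t"]);d=R.T@np.array([u[0],u[1],1])
    return (o+d*(z-o[2])/d[2])[:2]
def proj(c,X):
    return cv2.projectPoints(np.array([X],float),cv2.Rodrigues(np.array(c["R"]))[0],np.array(c["t"],float),K(c),np.array(c["distortion"],float))[0][0,0]
def rack(P):  # P: pads near handle first -> centre, unit y, max residual
    s=np.array([69,23,-23,-69.]);P=np.array(P);m=P.mean(0);y=(s@(P-m));sc=np.hypot(*y)/(s@s);y/=np.hypot(*y)
    return m,y,sc,np.abs(P-m-np.outer(s,y)).max()
E
python3 - <<'E'
from h import *
from station import arm,eyes
c=eyes.read_camera("top")
q=lambda u,v,x0,y0:((u+.5)/6-.5+x0,(v+.5)/6-.5+y0)
F=[ray(c,q(u,v,315,180),74) for u,v in((208,315),(340,290),(468,270),(600,247))]
E=[ray(c,q(u,v,90,182),74) for u,v in((207,127),(338,125),(472,121),(605,118))]
for n,P in(("F",F),("E",E)): print(n,np.round(P,1).tolist(),[np.round(x,3) for x in rack(P)])
m,y,_,_=rack(F);x=np.array([y[1],-y[0]])
for n,u,v,z in(("sleeve",228,308,104),("knob",343,298,93),("bearing",487,267,82),("collar",612,237,86)):
    p=ray(c,q(u,v,315,180),z);print(n,p.round(1),"rack xy",((p-m)@x).round(1),((p-m)@y).round(1))
w=eyes.read_camera("wrist");cv2.imwrite("pics/w0.png",w["color"]);R=w["R"];print(R,-R.T@w["t"],w["vfov"],w["distortion"])
E
```

```text
F [[419.8, -203.2], [427.8, -249.1], [434.3, -293.7], [441.7, -340.0]] [array([ 430.896, -271.487]), array([-0.157,  0.988]), np.float64(1.001), np.float64(0.563)]
E [[485.9, 261.6], [486.2, 216.5], [487.1, 170.3], [487.6, 124.5]] [array([486.704, 193.217]), array([-0.013,  1.   ]), np.float64(0.994), np.float64(0.638)]
sleeve [ 419.3 -204.7] rack xy -1.0 67.8
knob [ 423.2 -245.6] rack xy -3.5 26.7
bearing [ 434.4 -298. ] rack xy -0.7 -26.8
collar [ 443.7 -340.3] rack xy 1.9 -69.9
[[ 3.09326024e-01 -9.50955828e-01 -6.50442163e-04]
 [-9.02615493e-01 -2.93817090e-01  3.14573981e-01]
 [-2.99337071e-01 -9.67188196e-02 -9.49232736e-01]] [ 271.06183466 -568.23140226  374.47611893] 65.75373338097948 [-0.07806263  0.          0.          0.          0.        ]
```

Both rack fits agree to within about 0.6 mm. Next I'll write a planner that works out row shifts in the tool axes, then move to a spot over the full rack.

```bash
cat >> h.py <<'E'
def pose(s):
    R=Ro.from_rotvec(s["ee_rot"]).as_matrix();return np.array(s["eef_pos"]),R
def plan(s,stops):
    """stops: (x,y,z,theta_deg of tool x,rows); prints tool-axis shift and turn of each row (m, rad)"""
    p,R=pose(s);th=np.arctan2(R[1,0],R[0,0])
    for x,y,z,t,n in stops:
        d=(np.radians(t)-th+np.pi)%(2*np.pi)-np.pi;D=(np.array([x,y,z])-p)/n
        for k in range(n):
            a=th+d/n*k;ex=np.array([np.cos(a),np.sin(a),0]);ey=np.array([np.sin(a),-np.cos(a),0])
            print("%.4f %.4f %.4f 0 0 %.3f"%(D@ex/1e3,D@ey/1e3,-D[2]/1e3,-d/n))
        print("--");p=np.array([x,y,z]);th+=d
E
python3 - <<'E'
from h import *
from station import arm
plan(arm.read_state(),[(431,-271,230,99,16)])
E
```

```text
0.0204 -0.0146 0.0001 0 0 -0.088
0.0216 -0.0127 0.0001 0 0 -0.088
0.0226 -0.0108 0.0001 0 0 -0.088
0.0235 -0.0088 0.0001 0 0 -0.088
0.0242 -0.0067 0.0001 0 0 -0.088
0.0247 -0.0045 0.0001 0 0 -0.088
0.0250 -0.0023 0.0001 0 0 -0.088
0.0251 -0.0001 0.0001 0 0 -0.088
0.0250 0.0021 0.0001 0 0 -0.088
0.0247 0.0043 0.0001 0 0 -0.088
0.0242 0.0065 0.0001 0 0 -0.088
0.0235 0.0086 0.0001 0 0 -0.088
0.0227 0.0106 0.0001 0 0 -0.088
0.0217 0.0126 0.0001 0 0 -0.088
0.0205 0.0145 0.0001 0 0 -0.088
0.0191 0.0162 0.0001 0 0 -0.088
--
```

>>> step_arm(
  moves="0.020 -0.015 0 0 0 -0.088 60; 0.022 -0.013 0 0 0 -0.088 60; 0.023 -0.011 0 0 0 -0.088 60; 0.023 -0.009 0 0 0 -0.088 60; 0.024 -0.007 0 0 0 -0.088 60; 0.025 -0.004 0 0 0 -0.088 60; 0.025 -0.002 0 0 0 -0.088 60; 0.025 0 0 0 0 -0.088 60",
)

```text
time_s: 1.0
eef_pos: [313.0, -431.2, 231.2]
ee_rot: [-2.74, -1.537, -0.0]
ft_force: [0.8, -0.5, 0.9]
opening: 51.2
finger_force: 0.0
```

>>> step_arm(
  moves="0.025 0.002 0 0 0 -0.088 60; 0.025 0.004 0 0 0 -0.088 60; 0.024 0.007 0 0 0 -0.088 60; 0.023 0.009 0 0 0 -0.088 60; 0.023 0.011 0 0 0 -0.088 60; 0.022 0.013 0 0 0 -0.088 60; 0.020 0.015 0 0 0 -0.088 60; 0.019 0.016 0 0 0 -0.088 60",
)

```text
time_s: 1.8
eef_pos: [434.1, -270.8, 231.2]
ee_rot: [-2.042, -2.387, -0.0]
ft_force: [0.1, 0.0, -0.7]
opening: 51.1
finger_force: 0.0
```

```bash
python3 - <<'E'
from h import *
from station import arm,eyes
s=arm.read_state();print(s["eef_pos"],s["ee_rot"],s["opening"],s["time_s"])
w=eyes.read_camera("wrist");cv2.imwrite("pics/w1.png",w["color"]);np.savez("w1.npz",**w)
E
```

```text
[ 434.06947072 -270.79147866  231.24217685] [-2.04193057e+00 -2.38744556e+00 -1.20867626e-05] 51.1090385489 1.8
```

View pics/w1.png

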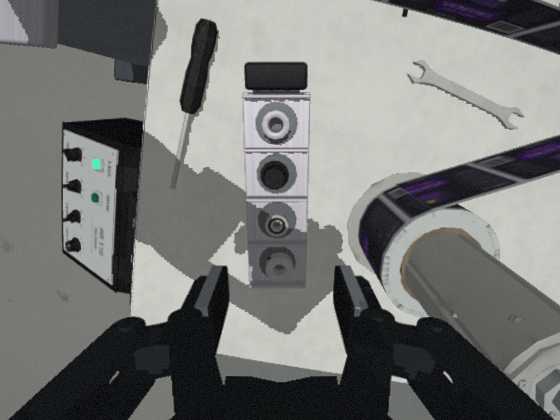

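The wrist view shows the rack straight ahead: handle (276,76), sleeve (275,124), knob (275,174), bearing (278,225), collar (279,265). The arm's shadow falls over the last two. I'll refine these on an enlarged crop with circle detection.

```bash
python3 - <<'E'
from h import *
w=dict(np.load("w1.npz"));w["vfov"]=float(w["vfov"])
x0,y0=240,60;k=5
i=w["color"][y0:y0+230,x0:x0+75];g=cv2.cvtColor(i,cv2.COLOR_BGR2GRAY)
g=cv2.createCLAHE(3,(4,4)).apply(g);G=cv2.resize(g,None,fx=k,fy=k,interpolation=cv2.INTER_CUBIC)
m=np.array([430.9,-271.5]);Y=np.array([-.157,.988]);X=np.array([.988,.157])
o=cv2.cvtColor(G,cv2.COLOR_GRAY2BGR)
for n,px,py,z,D in(("sleeve",275,124,104,24),("knob",275,174,93,20),("bearing",278,225,82,22),("collar",279,265,86,29),("padS",272,122,74,38),("padK",275,176,74,38),("padB",275,222,74,38),("padC",277,264,74,38)):
    C=-w["R"].T@w["t"];r=D/2*k*K(w)[0,0]/(w["R"]@np.append(ray(w,(px,py),z),z)+w["t"])[2]
    R=int(8*k);u,v=int((px-x0)*k),int((py-y0)*k);a,b=max(0,v-int(r)-25),max(0,u-int(r)-25)
    h=cv2.HoughCircles(cv2.GaussianBlur(G[a:v+int(r)+25,b:u+int(r)+25],(0,0),2),cv2.HOUGH_GRADIENT,1,200,param1=60,param2=8,minRadius=int(r*.88),maxRadius=int(r*1.12))
    if h is None: print(n,"none");continue
    U,V,rr=h[0,0];U+=b;V+=a;p=ray(w,((U+.5)/k-.5+x0,(V+.5)/k-.5+y0),z)
    cv2.circle(o,(int(U),int(V)),int(rr),(0,255,0) if D<38 else (0,0,255),1)
    print(n,"r exp %.0f got %.0f"%(r,rr),p.round(1),"rack",((p-m)@X).round(1),((p-m)@Y).round(1))
o=np.hstack([o[:575],o[575:]]);cv2.imwrite("pics/w1c.png",o)
E
```

```text
sleeve r exp 75 got 71 [ 419.9 -204.1] rack -0.3 68.3
knob r exp 57 got 61 [ 426.  -249.2] rack -1.3 22.8
bearing r exp 57 got 58 [ 434.7 -297. ] rack -0.2 -25.8
collar r exp 73 got 80 [ 438.9 -334.8] rack -2.0 -63.8
padS r exp 107 got 107 [ 420.  -204.4] rack -0.3 68.0
padK r exp 101 got 100 [ 427.  -249.4] rack -0.4 22.4
padB r exp 97 got 98 [ 434.7 -293.6] rack 0.3 -22.4
padC r exp 92 got 92 [ 442.  -341.2] rack -0.0 -70.6
```

View pics/w1c.png

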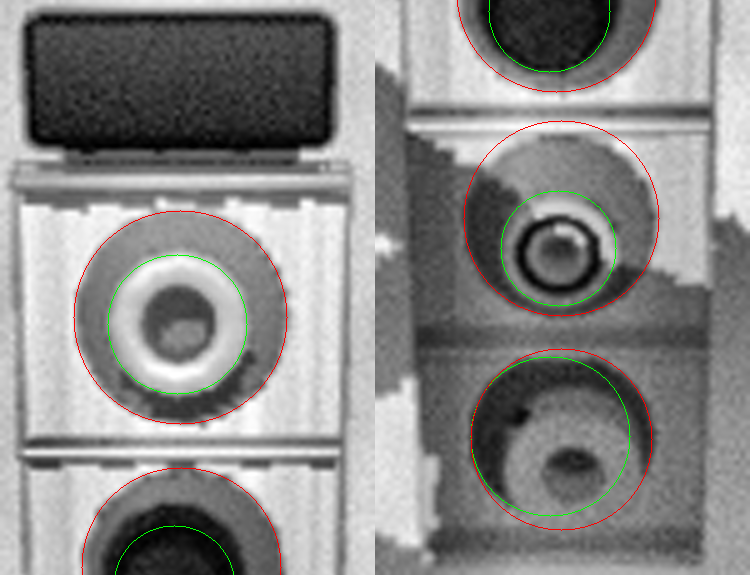

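The four pad circles fit well, and so do the sleeve and bearing circles. The collar circle caught the pad edge instead; by eye the collar is centred at (571,450) in this crop. I'll recheck the knob and collar.

```bash
python3 - <<'E'
from h import *
from station import arm
w=dict(np.load("w1.npz"));w["vfov"]=float(w["vfov"])
m,Y,_,_=rack([[420,-204.4],[427,-249.4],[434.7,-293.6],[442,-341.2]]);X=np.array([Y[1],-Y[0]]);print(m,Y)
p=ray(w,(278.8,264.6),86);print("collar",p,(p-m)@X,(p-m)@Y)
g=cv2.cvtColor(w["color"],cv2.COLOR_BGR2GRAY)
for T in(35,45,55,65):
    M=np.zeros_like(g);M[155:195,252:300]=(g[155:195,252:300]<T)*255
    n,l,st,ce=cv2.connectedComponentsWithStats(M);j=1+st[1:,4].argmax()
    p=ray(w,ce[j],87);print(T,st[j],ce[j].round(1),p.round(1),(p-m)@X,(p-m)@Y)
plan(arm.read_state(),[(419.9,-204.1,130,99,4),(419.9,-204.1,84,99,3)])
E
```

```text
[ 430.925 -272.15 ] [-0.16003113  0.98711197]
collar [ 443.38745768 -337.13515561] 1.9021931951143811 -66.14200602998004
35 [261 161  27  27 244] [275.7 171.3] [ 426.4 -245.3] -0.17449775739664758 27.252885230812385
45 [261 161  28  28 579] [274.2 174.5] [ 425.5 -248.3] -1.5366201537300883 24.392298906299427
55 [261 161  28  29 620] [274.2 174.6] [ 425.5 -248.4] -1.5591694377287681 24.264829465296003
65 [260 161  29  29 637] [274.2 174.8] [ 425.5 -248.6] -1.555826036619049 24.132140674010525
0.0166 -0.0013 0.0253 0 0 0.001
0.0166 -0.0013 0.0253 0 0 0.001
0.0166 -0.0013 0.0253 0 0 0.001
0.0165 -0.0014 0.0253 0 0 0.001
--
0.0000 0.0000 0.0153 0 0 -0.000
0.0000 0.0000 0.0153 0 0 -0.000
0.0000 0.0000 0.0153 0 0 -0.000
--
```

>>> step_arm(
  moves="0.017 -0.001 0.025 0 0 0 60; 0.017 -0.001 0.025 0 0 0 60; 0.017 -0.002 0.025 0 0 0 60; 0.016 -0.002 0.025 0 0 0 60; 0 0 0.016 0 0 0 60; 0 0 0.016 0 0 0 60; 0 0 0.016 0 0 0 60; 0 0 0 0 0 0 60",
)

```text
time_s: 2.65
eef_pos: [416.2, -205.8, 81.7]
ee_rot: [-2.045, -2.381, 0.001]
ft_force: [0.0, 0.2, 0.1]
opening: 51.2
finger_force: 0.0
```

>>> step_arm(
  moves="0 0 0 0 0 0 10; 0 0 0 0 0 0 10; 0 0 0 0 0 0 10; 0 0 0 0 0 0 10; 0 0 0 0 0 0 10; 0 0 0 0 0 0 10; 0 0 0 0 0 0 10; 0 0 0 0 0 0 10",
  newtons=35,
)

```text
time_s: 3.45
eef_pos: [418.0, -206.8, 84.2]
ee_rot: [2.046, 2.383, 0.0]
ft_force: [-1.5, 0.4, 6.7]
opening: 22.8
finger_force: 34.7
```

```bash
python3 - <<'E'
from h import *
from station import arm,eyes
s=arm.read_state();print(s["eef_pos"],s["ee_rot"],s["opening"],s["finger_force"],s["ft_force"])
w=eyes.read_camera("wrist");cv2.imwrite("pics/w2.png",w["color"][150:420,140:420])
# empty rack bays, near handle first
m,Y,_,_=rack([[485.9,261.6],[486.2,216.5],[487.1,170.3],[487.6,124.5]]);print(m,Y,[ (m+Y*d).round(1) for d in(69,23,-23,-69)])
p,_=pose(s)
plan(s,[(p[0],p[1],330,99.2,5),(487.6,124.2,330,90.8,9),])
E
```

```text
[ 417.99440595 -206.75380133   84.1544166 ] [2.04550348e+00 2.38252606e+00 4.34144929e-04] 22.84025152954112 34.68669639900327 [-1.54497599  0.38415367  6.71915194]
[486.7   193.225] [-0.01311363  0.99991401] [array([485.8, 262.2]), array([486.4, 216.2]), array([487. , 170.2]), array([487.6, 124.2])]
0.0000 0.0000 -0.0492 0 0 -0.002
0.0000 0.0000 -0.0492 0 0 -0.002
0.0000 0.0000 -0.0492 0 0 -0.002
0.0000 0.0000 -0.0492 0 0 -0.002
0.0000 0.0000 -0.0492 0 0 -0.002
--
0.0351 0.0135 -0.0000 0 0 0.016
0.0353 0.0129 -0.0000 0 0 0.016
0.0355 0.0124 -0.0000 0 0 0.016
0.0357 0.0118 -0.0000 0 0 0.016
0.0359 0.0112 -0.0000 0 0 0.016
0.0360 0.0106 -0.0000 0 0 0.016
0.0362 0.0100 -0.0000 0 0 0.016
0.0364 0.0094 -0.0000 0 0 0.016
0.0365 0.0088 -0.0000 0 0 0.016
--
```

View pics/w2.png

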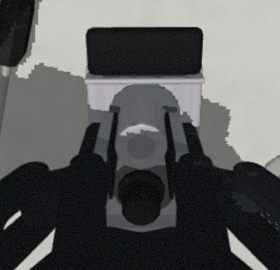

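The picture shows the sleeve held between the pads at (140,145) in the crop, with the knob just in front at (140,200). Nothing else is touched. Lifting and carrying next.

>>> step_arm(
  moves="0 0 -0.020 0 0 0 10; 0 0 -0.048 0 0 0 10; 0 0 -0.048 0 0 0 10; 0 0 -0.048 0 0 0 10; 0 0 -0.048 0 0 0 10; 0 0 -0.038 0 0 0 10; 0.035 0.013 0 0 0 0.016 10; 0.035 0.013 0 0 0 0.016 10",
)

```text
time_s: 4.3
eef_pos: [433.7, -133.3, 335.2]
ee_rot: [2.086, 2.345, 0.003]
ft_force: [-0.1, -0.3, -1.5]
opening: 22.7
finger_force: 34.5
```

>>> step_arm(
  moves="0.036 0.012 0 0 0 0.016 10; 0.036 0.012 0 0 0 0.016 10; 0.036 0.011 0 0 0 0.016 10; 0.036 0.011 0 0 0 0.016 10; 0.036 0.010 0 0 0 0.016 10; 0.036 0.009 0 0 0 0.016 10; 0.034 0.009 0 0 0 0.016 10; 0 0 0 0 0 0 10",
)

```text
time_s: 5.1
eef_pos: [489.4, 124.8, 333.4]
ee_rot: [-2.209, -2.233, -0.002]
ft_force: [0.3, -1.4, 0.4]
opening: 22.7
finger_force: 34.5
```

>>> step_arm(
  moves="0 0 0.040 0 0 0 10; 0 0 0.040 0 0 0 10; 0 0 0.020 0 0 0 10; 0 0 0 0 0 0 10; 0 0 0 0 0 0 10; 0 0 0 0 0 0 10; 0 0 0 0 0 0 10; 0 0 0 0 0 0 10",
)

```text
time_s: 5.9
eef_pos: [489.4, 121.5, 234.3]
ee_rot: [2.212, 2.23, 0.002]
ft_force: [-0.0, -0.6, -0.7]
opening: 22.4
finger_force: 34.5
```

```bash
python3 - <<'E'
from h import *
from station import arm,eyes
s=arm.read_state();print(s["eef_pos"],s["ee_rot"],s["opening"],s["finger_force"],s["ft_force"])
w=eyes.read_camera("wrist");cv2.imwrite("pics/w3.png",w["color"]);np.savez("w3.npz",**w)
E
```

```text
[489.41063513 121.46450577 234.34731405] [2.2118837  2.22955092 0.00249311] 22.447684587927014 34.538027700036764 [-0.00371727 -0.59129542 -0.69379622]
```

View pics/w3.png

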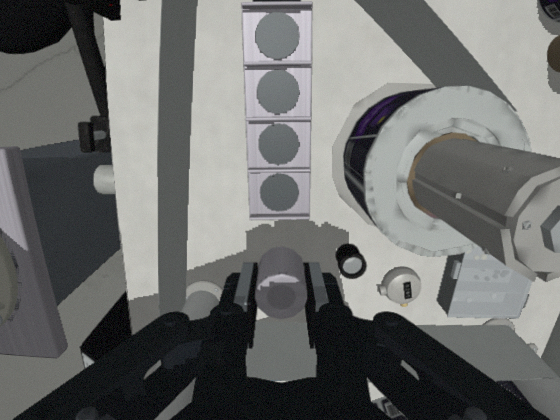

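Sleeve top face sits at about (281,293). The pads of the empty rack run up the image at (280,191), (279,142), (277,91) and (277,36). I'll measure them with circles.

```bash
cat >> h.py <<'E'
def circ(w,p,z,D,k=5,tol=.1,mg=5,sh=0):
    g=cv2.cvtColor(w["color"],cv2.COLOR_BGR2GRAY)
    r=D/2*K(w)[0,0]/(w["R"]@np.append(ray(w,p,z),z)+w["t"])[2]
    a,b=max(0,int(p[1]-r-mg)),max(0,int(p[0]-r-mg));G=cv2.resize(cv2.createCLAHE(3,(2,2)).apply(g[a:int(p[1]+r+mg),b:int(p[0]+r+mg)]),None,fx=k,fy=k,interpolation=cv2.INTER_CUBIC)
    h=cv2.HoughCircles(cv2.GaussianBlur(G,(0,0),2),cv2.HOUGH_GRADIENT,1,400,param1=60,param2=8,minRadius=int(r*k*(1-tol)),maxRadius=int(r*k*(1+tol)))
    U,V,rr=h[0,0];c=((U+.5)/k-.5+b,(V+.5)/k-.5+a);return np.array(c),rr/k/r,ray(w,c,z)
E
python3 - <<'E'
from h import *
w=dict(np.load("w3.npz"));w["vfov"]=float(w["vfov"])
P=[circ(w,p,74,38) for p in((277,36),(277,91),(279,142),(280,191))]
for q in P: print(*[np.round(x,2) for x in q])
m,Y,sc,e=rack([q[2] for q in P]);print(m,Y,sc,e,[(m+Y*d).round(1).tolist() for d in(69,23,-23,-69)])
for z in (254,): print("sleeve",*circ(w,(281,293),z,24,mg=8))
E
```

```text
[276.9  34.3] 0.98 [486.11 263.59]
[277.5  91.7] 1.01 [486.87 216.52]
[278.1 143.7] 1.0 [487.65 170.8 ]
[278.7 191.7] 0.99 [488.47 125.1 ]
[487.27131229 194.00413152] [-0.01703438  0.9998549 ] 1.0027078809846026 0.5962482686669262 [[486.1, 263.0], [486.9, 217.0], [487.7, 171.0], [488.4, 125.0]]
sleeve [283.5 290.3] 1.0661752955758652 [491.32447641 126.74911856]
```

>>> step_arm(
  moves="0 -0.001 0.040 0 0 0 10; 0 0 0.040 0 0 0 10; 0 0 0.040 0 0 0 10; 0 0 0.020 0 0 0 10; 0 0 0.006 0 0 0 10; 0 0 0 0 0 0 10; 0 0 0 0 0 0 10; 0 0 0 0 0 0 10",
)

```text
time_s: 6.75
eef_pos: [488.9, 121.7, 88.7]
ee_rot: [2.212, 2.229, 0.003]
ft_force: [-0.3, -0.1, -0.5]
opening: 23.0
finger_force: 34.5
```

>>> step_arm(
  moves="0 0 0.002 0 0 0 10; 0 0 0.002 0 0 0 10; 0 0 0 0 0 0 10; 0 0 0 0 0 0 10; 0 0 0 0 0 0 50; 0 0 0 0 0 0 50; 0 0 0 0 0 0 50; 0 0 0 0 0 0 50",
)

```text
time_s: 7.55
eef_pos: [487.8, 121.4, 83.2]
ee_rot: [-2.212, -2.23, 0.0]
ft_force: [1.5, 0.5, 0.1]
opening: 42.7
finger_force: 0.0
```

>>> step_arm(
  moves="0 0 -0.010 0 0 0 60; 0 0 -0.030 0 0 0 60; 0 0 -0.050 0 0 0 60; 0 0 -0.040 0 0 0 60; 0 0 -0.010 0 0 0 60; 0 0 0 0 0 0 60; 0 0 0 0 0 0 60; 0 0 0 0 0 0 60",
)

```text
time_s: 8.35
eef_pos: [486.7, 121.1, 221.6]
ee_rot: [-2.211, -2.229, 0.004]
ft_force: [-0.0, 0.1, 0.1]
opening: 51.4
finger_force: 0.0
```

```bash
python3 - <<'E'
from h import *
from station import arm,eyes
s=arm.read_state();print(s["eef_pos"],s["opening"],s["time_s"])
w=eyes.read_camera("wrist");g=w["color"]
t=eyes.read_camera("top");a=cv2.resize(t["color"][165:240,90:220],(560,323))
cv2.imwrite("pics/p4.png",np.vstack([g[150:420],a]));np.savez("w4.npz",**w)
plan(s,[(487,100,325,95,2),(425.5,-249,325,99.2,8)])
E
```

```text
[486.74556682 121.12594212 221.64030049] 51.42414885714097 8.35
-0.0106 0.0000 -0.0517 0 0 -0.040
-0.0106 -0.0004 -0.0517 0 0 -0.040
--
-0.0428 -0.0115 -0.0000 0 0 -0.009
-0.0427 -0.0119 -0.0000 0 0 -0.009
-0.0426 -0.0122 -0.0000 0 0 -0.009
-0.0425 -0.0126 -0.0000 0 0 -0.009
-0.0423 -0.0130 -0.0000 0 0 -0.009
-0.0422 -0.0134 -0.0000 0 0 -0.009
-0.0421 -0.0138 -0.0000 0 0 -0.009
-0.0420 -0.0142 -0.0000 0 0 -0.009
--
```

View pics/p4.png

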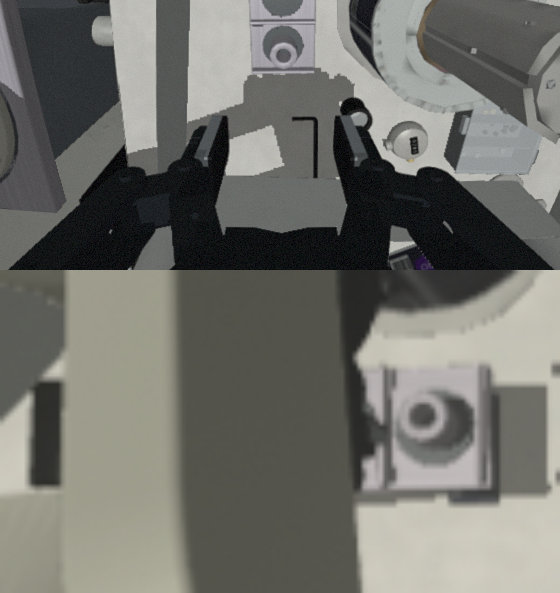

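The sleeve stands upright in the end bay, with its top at (283,205) in the full wrist picture. I'll check its position.

```bash
python3 - <<'E'
from h import *
w=dict(np.load("w4.npz"));w["vfov"]=float(w["vfov"])
print("sleeve",*circ(w,(283,205),104,24));print("pad",*circ(w,(282,197),74,38));print("padnext",*circ(w,(283,151),74,38))
E
```

```text
sleeve [283.3 205.3] 0.9097193205869819 [489.29992619 123.82696756]
pad [282.3 195.3] 1.0019270480105478 [488.50103213 124.43460008]
padnext [282.1 144.7] 1.0022939687130148 [487.90229473 170.79532776]
```

>>> step_arm(
  moves="-0.010 0 -0.050 0 0 -0.040 60; -0.010 0 -0.050 0 0 -0.040 60; -0.043 -0.012 0 0 0 -0.009 60; -0.043 -0.012 0 0 0 -0.009 60; -0.043 -0.012 0 0 0 -0.009 60; -0.043 -0.013 0 0 0 -0.009 60; -0.042 -0.013 0 0 0 -0.009 60; -0.042 -0.013 0 0 0 -0.009 60",
)

```text
time_s: 9.25
eef_pos: [441.1, -162.5, 320.5]
ee_rot: [-2.057, -2.373, 0.001]
ft_force: [1.1, -0.0, -0.3]
opening: 51.3
finger_force: 0.0
```

>>> step_arm(
  moves="-0.042 -0.014 0 0 0 -0.009 60; -0.038 -0.014 0 0 0 -0.009 60; 0 0 0.045 0 0 0 60; 0 0 0.045 0 0 0 60; 0 0 0.020 0 0 0 60; 0 0 0 0 0 0 60; 0 0 0 0 0 0 60; 0 0 0 0 0 0 60",
)

```text
time_s: 10.05
eef_pos: [426.9, -244.6, 212.6]
ee_rot: [2.035, 2.391, 0.001]
ft_force: [0.1, -0.6, 0.8]
opening: 51.1
finger_force: 0.0
```

```bash
python3 - <<'E'
from h import *
from station import arm,eyes
s=arm.read_state();print(s["eef_pos"],s["opening"],s["time_s"])
plan(s,[(425.5,-248.4,81,99.2,4)])
E
```

```text
[ 426.92782939 -244.56549817  212.6086533 ] 51.08532538968408 10.05
-0.0009 -0.0005 0.0329 0 0 -0.000
-0.0009 -0.0005 0.0329 0 0 -0.000
-0.0009 -0.0005 0.0329 0 0 -0.000
-0.0009 -0.0005 0.0329 0 0 -0.000
--
```

The sleeve is within about 1 mm of the pad centre. Knob next.

>>> step_arm(
  moves="-0.002 0 0.040 0 0 0 60; -0.002 -0.001 0.045 0 0 0 60; 0 -0.001 0.030 0 0 0 60; 0 0 0.013 0 0 0 60; 0 0 0.004 0 0 0 60; 0 0 0 0 0 0 60; 0 0 0 0 0 0 60; 0 0 0 0 0 0 60",
)

```text
time_s: 10.85
eef_pos: [425.7, -249.0, 80.8]
ee_rot: [2.035, 2.39, 0.001]
ft_force: [0.6, 0.9, -0.2]
opening: 51.6
finger_force: 0.0
```

>>> step_arm(
  moves="0 0 0.003 0 0 0 60; 0 0 0 0 0 0 10; 0 0 0 0 0 0 10; 0 0 0 0 0 0 10; 0 0 0 0 0 0 10; 0 0 0 0 0 0 10; 0 0 0 0 0 0 10; 0 0 0 0 0 0 10",
  newtons=25,
)

```text
time_s: 11.65
eef_pos: [424.7, -248.4, 76.6]
ee_rot: [2.037, 2.392, 0.0]
ft_force: [-1.3, 0.6, 6.3]
opening: 24.1
finger_force: 24.4
```

```bash
python3 - <<'E'
from h import *
from station import arm,eyes
s=arm.read_state();p=s["eef_pos"];print(p,s["opening"],s["finger_force"],s["time_s"])
plan(s,[(p[0],p[1],325,99.2,6),(487.5,170.5,325,90.8,11)])
E
```

```text
[ 424.71179617 -248.44025861   76.60926549] 24.128576446611095 24.420886395382695 11.65
0.0000 0.0000 -0.0414 0 0 -0.000
0.0000 0.0000 -0.0414 0 0 -0.000
0.0000 0.0000 -0.0414 0 0 -0.000
0.0000 0.0000 -0.0414 0 0 -0.000
0.0000 0.0000 -0.0414 0 0 -0.000
0.0000 0.0000 -0.0414 0 0 -0.000
--
0.0367 0.0117 -0.0000 0 0 0.013
0.0368 0.0112 -0.0000 0 0 0.013
0.0370 0.0107 -0.0000 0 0 0.013
0.0371 0.0102 -0.0000 0 0 0.013
0.0373 0.0098 -0.0000 0 0 0.013
0.0374 0.0093 -0.0000 0 0 0.013
0.0375 0.0088 -0.0000 0 0 0.013
0.0376 0.0083 -0.0000 0 0 0.013
0.0377 0.0078 -0.0000 0 0 0.013
0.0378 0.0072 -0.0000 0 0 0.013
0.0379 0.0067 -0.0000 0 0 0.013
--
```

>>> step_arm(
  moves="0 0 -0.015 0 0 0 10; 0 0 -0.047 0 0 0 10; 0 0 -0.047 0 0 0 10; 0 0 -0.047 0 0 0 10; 0 0 -0.047 0 0 0 10; 0 0 -0.045 0 0 0 10; 0.037 0.012 0 0 0 0.013 10; 0.037 0.011 0 0 0 0.013 10",
)

```text
time_s: 12.45
eef_pos: [436.7, -171.7, 325.9]
ee_rot: [2.069, 2.36, 0.002]
ft_force: [0.8, 1.0, -0.8]
opening: 24.0
finger_force: 24.7
```

>>> step_arm(
  moves="0.037 0.011 0 0 0 0.013 10; 0.037 0.010 0 0 0 0.013 10; 0.037 0.010 0 0 0 0.013 10; 0.037 0.009 0 0 0 0.013 10; 0.037 0.009 0 0 0 0.013 10; 0.037 0.008 0 0 0 0.013 10; 0.037 0.008 0 0 0 0.013 10; 0.037 0.007 0 0 0 0.013 10",
)

```text
time_s: 13.25
eef_pos: [481.5, 131.2, 324.3]
ee_rot: [2.188, 2.254, 0.0]
ft_force: [0.8, -0.1, -0.0]
opening: 24.2
finger_force: 24.7
```

>>> step_arm(
  moves="0.038 0.007 0 0 0 0.013 10; 0 0 0 0 0 0 10; 0 0 0.040 0 0 0 10; 0 0 0.045 0 0 0 10; 0 0 0.045 0 0 0 10; 0 0 0.020 0 0 0 10; 0 0 0 0 0 0 10; 0 0 0 0 0 0 10",
)

```text
time_s: 14.05
eef_pos: [487.7, 167.4, 174.8]
ee_rot: [-2.203, -2.24, 0.0]
ft_force: [-0.5, -0.4, -0.1]
opening: 23.7
finger_force: 24.7
```

```bash
python3 - <<'E'
from h import *
from station import arm,eyes
s=arm.read_state();print(s["eef_pos"],s["opening"],s["finger_force"])
w=eyes.read_camera("wrist");cv2.imwrite("pics/w5.png",w["color"])
plan(s,[(487.5,170.5,78,90.8,1)])
E
```

```text
[487.68046943 167.42963153 174.80134173] 23.701128206505352 24.68666022992693
0.0031 -0.0001 0.0968 0 0 0.003
--
```

View pics/w5.png

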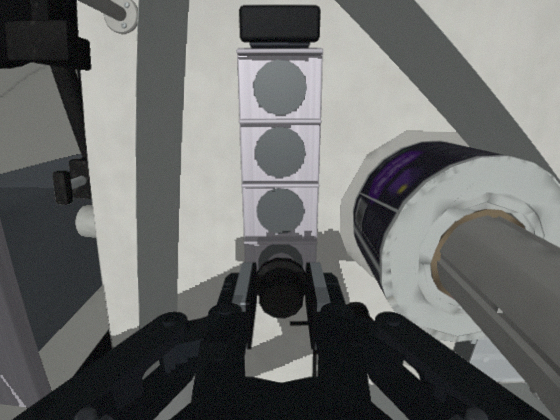

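The knob is held upright at (282,285) and its bay is right below. Lowering it.

>>> step_arm(
  moves="0.003 0 0.040 0 0 0 10; 0 0 0.035 0 0 0 10; 0 0 0.014 0 0 0 10; 0 0 0.004 0 0 0 10; 0 0 0 0 0 0 10; 0 0 0 0 0 0 10; 0 0 0 0 0 0 10; 0 0 0 0 0 0 10",
)

```text
time_s: 14.9
eef_pos: [488.1, 171.0, 82.3]
ee_rot: [2.202, 2.24, 0.003]
ft_force: [-0.4, -0.2, -0.3]
opening: 23.9
finger_force: 24.7
```

>>> step_arm(
  moves="0 0 0.003 0 0 0 10; 0 0 0.0015 0 0 0 10; 0 0 0 0 0 0 10; 0 0 0 0 0 0 10; 0 0 0 0 0 0 10; 0 0 0 0 0 0 10; 0 0 0 0 0 0 10; 0 0 0 0 0 0 10",
)

```text
time_s: 15.7
eef_pos: [487.4, 170.8, 76.8]
ee_rot: [-2.202, -2.24, 0.0]
ft_force: [0.4, 0.2, -0.7]
opening: 24.0
finger_force: 24.7
```

>>> step_arm(
  moves="0 0 0 0 0 0 50; 0 0 0 0 0 0 50; 0 0 0 0 0 0 50; 0 0 0 0 0 0 50; 0 0 -0.015 0 0 0 50; 0 0 -0.040 0 0 0 50; 0 0 -0.050 0 0 0 50; 0 0 -0.040 0 0 0 50",
)

```text
time_s: 16.5
eef_pos: [487.5, 170.8, 224.2]
ee_rot: [2.202, 2.24, 0.001]
ft_force: [0.9, 0.8, 0.2]
opening: 42.9
finger_force: 0.0
```

>>> step_arm(
  moves="0 0 0 0 0 0 50; 0 0 0 0 0 0 50; 0 0 0 0 0 0 50; 0 0 0 0 0 0 50; 0 0 0 0 0 0 50; 0 0 0 0 0 0 50; 0 0 0 0 0 0 50; 0 0 0 0 0 0 50",
)

```text
time_s: 17.3
eef_pos: [487.4, 170.8, 221.6]
ee_rot: [-2.202, -2.24, 0.0]
ft_force: [0.2, 0.4, -0.0]
opening: 42.7
finger_force: 0.0
```

```bash
python3 - <<'E'
from h import *
from station import arm,eyes
s=arm.read_state();print(s["eef_pos"],s["opening"],s["finger_force"])
w=eyes.read_camera("wrist");np.savez("w6.npz",**w)
g=cv2.cvtColor(w["color"],cv2.COLOR_BGR2GRAY);u=proj(w,(487.5,170.7,87));a,b=int(u[1])-35,int(u[0])-35
M=np.zeros_like(g);M[a:a+70,b:b+70]=(g[a:a+70,b:b+70]<50)*255
n,l,st,ce=cv2.connectedComponentsWithStats(M);j=1+st[1:,4].argmax();print(st[j],u,ray(w,ce[j],85))
plan(s,[(487,150,325,92,2),(433,-297,325,99.2,11)])
E
```

```text
[487.37597947 170.75833014 221.64697345] 42.74186053701531 0.0
[268 188  27  30 636] [280.07535454 202.80252385] [488.25455916 170.6621382 ]
-0.0104 -0.0004 -0.0517 0 0 -0.009
-0.0104 -0.0005 -0.0517 0 0 -0.009
--
-0.0404 -0.0063 -0.0000 0 0 -0.011
-0.0404 -0.0068 -0.0000 0 0 -0.011
-0.0403 -0.0072 -0.0000 0 0 -0.011
-0.0402 -0.0077 -0.0000 0 0 -0.011
-0.0401 -0.0082 -0.0000 0 0 -0.011
-0.0400 -0.0086 -0.0000 0 0 -0.011
-0.0399 -0.0091 -0.0000 0 0 -0.011
-0.0398 -0.0095 -0.0000 0 0 -0.011
-0.0397 -0.0100 -0.0000 0 0 -0.011
-0.0396 -0.0104 -0.0000 0 0 -0.011
-0.0395 -0.0109 -0.0000 0 0 -0.011
--
```

The knob sits at (488,171), which is right. Now the bearing.

>>> step_arm(
  moves="-0.010 0 -0.050 0 0 -0.009 50; -0.010 0 -0.050 0 0 -0.009 50; -0.040 -0.006 0 0 0 -0.011 50; -0.040 -0.007 0 0 0 -0.011 50; -0.040 -0.007 0 0 0 -0.011 50; -0.040 -0.008 0 0 0 -0.011 50; -0.040 -0.008 0 0 0 -0.011 50; -0.040 -0.009 0 0 0 -0.011 50",
)

```text
time_s: 18.15
eef_pos: [457.5, -92.8, 320.1]
ee_rot: [2.105, 2.331, 0.001]
ft_force: [0.9, -0.1, -0.7]
opening: 42.9
finger_force: 0.0
```

>>> step_arm(
  moves="-0.040 -0.009 0 0 0 -0.011 50; -0.040 -0.009 0 0 0 -0.011 50; -0.040 -0.010 0 0 0 -0.011 50; -0.040 -0.010 0 0 0 -0.011 50; -0.040 -0.010 0 0 0 -0.011 50; 0 0 0.045 0 0 0 50; 0 0 0.045 0 0 0 50; 0 0 0.020 0 0 0 50",
)

```text
time_s: 18.95
eef_pos: [432.8, -294.9, 206.3]
ee_rot: [-2.04, -2.383, 0.001]
ft_force: [-0.0, 0.4, -0.8]
opening: 42.8
finger_force: 0.0
```

>>> step_arm(
  moves="0 0 0 0 0 0 50; 0 0 0 0 0 0 50; 0 0 0 0 0 0 50; 0 0 0 0 0 0 50; 0 0 0 0 0 0 50; 0 0 0 0 0 0 50; 0 0 0 0 0 0 50; 0 0 0 0 0 0 50",
)

```text
time_s: 19.75
eef_pos: [434.9, -295.6, 210.0]
ee_rot: [2.041, 2.388, 0.0]
ft_force: [-0.2, 0.2, 0.5]
opening: 42.8
finger_force: 0.0
```

```bash
python3 - <<'E'
from h import *
from station import arm,eyes
s=arm.read_state();print(s["eef_pos"],s["opening"],s["time_s"])
w=eyes.read_camera("wrist");np.savez("w7.npz",**w);cv2.imwrite("pics/w7.png",w["color"])
plan(s,[(434.6,-297.3,82,99.2,4)])
E
```

```text
[ 434.86168866 -295.61043322  210.01129063] 42.824177828311086 19.75
-0.0004 -0.0001 0.0320 0 0 -0.001
-0.0004 -0.0001 0.0320 0 0 -0.001
-0.0004 -0.0001 0.0320 0 0 -0.001
-0.0004 -0.0001 0.0320 0 0 -0.001
--
```

View pics/w7.png

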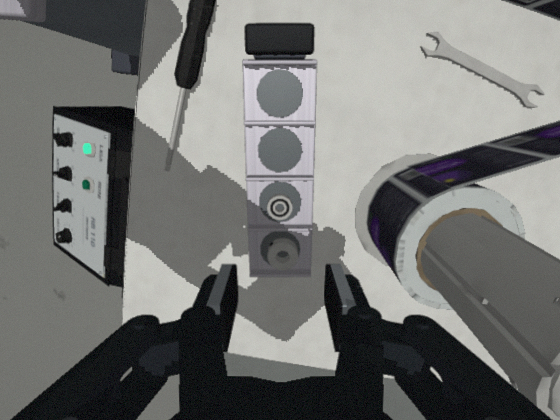

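Bearing at (280,208), collar at (284,250). Measuring both.

```bash
python3 - <<'E'
from h import *
w=dict(np.load("w7.npz"));w["vfov"]=float(w["vfov"])
for n,p,z,D in(("bearing",(280,208),82,22),("padB",(280,201),74,38),("collar",(284,251),86,29),("padC",(281,251),74,38)): print(n,*circ(w,p,z,D,mg=3,tol=.06))
i=cv2.resize(w["color"][185:275,245:320],None,fx=6,fy=6,interpolation=cv2.INTER_CUBIC);cv2.imwrite("pics/w7c.png",cv2.convertScaleAbs(i,alpha=1.6))
E
```

```text
bearing [279.1 207.5] 0.9872071278744108 [ 434.68929039 -298.19733238]
padB [279.5 201.3] 0.9875126773296283 [ 434.49218684 -294.84937141]
collar [283.5 247.1] 0.9819074712025228 [ 444.14641368 -333.17785201]
padC [279.7 249.3] 0.9992580268393505 [ 441.91116683 -341.26452798]
```

View pics/w7c.png

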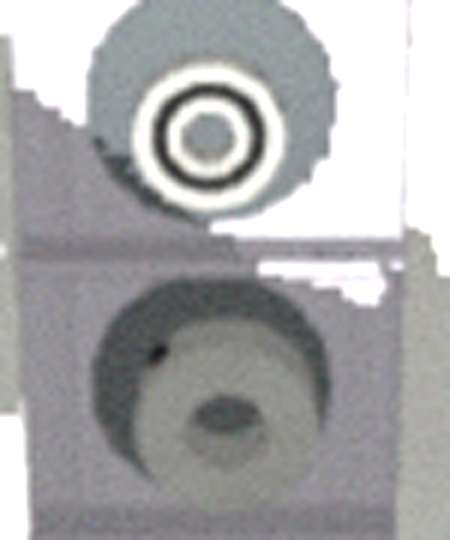

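The bearing is centred at (209,136) in the crop and the collar's top face at about (228,415), with its left edge at 132 and its right at 325. Going down for the bearing.

>>> step_arm(
  moves="-0.002 0 0.040 0 0 0 50; 0 0 0.045 0 0 0 50; 0 0 0.030 0 0 0 50; 0 0 0.010 0 0 0 50; 0 0 0.003 0 0 0 50; 0 0 0 0 0 0 50; 0 0 0 0 0 0 50; 0 0 0 0 0 0 50",
)

```text
time_s: 20.6
eef_pos: [436.0, -298.2, 83.3]
ee_rot: [2.04, 2.386, 0.0]
ft_force: [0.8, 0.5, 0.4]
opening: 42.5
finger_force: 0.0
```

>>> step_arm(
  moves="0 0 0.003 0 0 0 50; 0 0 0 0 0 0 50; 0 0 0 0 0 0 50; 0 0 0 0 0 0 50; 0 0 0 0 0 0 50; 0 0 0 0 0 0 50; 0 0 0 0 0 0 50; 0 0 0 0 0 0 50",
)

```text
time_s: 21.4
eef_pos: [435.1, -297.6, 78.9]
ee_rot: [-2.042, -2.388, -0.0]
ft_force: [0.7, 0.2, -0.5]
opening: 42.8
finger_force: 0.0
```

>>> step_arm(
  moves="0 0 0.0015 0 0 0 50; 0 0 0.0015 0 0 0 50; 0 0 0 0 0 0 50; 0 0 0 0 0 0 50; 0 0 0 0 0 0 10; 0 0 0 0 0 0 10; 0 0 0 0 0 0 10; 0 0 0 0 0 0 10",
  newtons=25,
)

```text
time_s: 22.2
eef_pos: [435.2, -297.6, 76.0]
ee_rot: [2.042, 2.388, 0.0]
ft_force: [-0.4, 0.8, 3.5]
opening: 20.6
finger_force: 24.4
```

>>> step_arm(
  moves="0 0 0 0 0 0 10; 0 0 0 0 0 0 10; 0 0 0 0 0 0 10; 0 0 0 0 0 0 10; 0 0 0 0 0 0 10; 0 0 0 0 0 0 10; 0 0 0 0 0 0 10; 0 0 0 0 0 0 10",
)

```text
time_s: 23.0
eef_pos: [435.2, -297.7, 76.0]
ee_rot: [2.041, 2.388, 0.0]
ft_force: [-1.4, 1.1, 5.5]
opening: 20.1
finger_force: 24.7
```

```bash
python3 - <<'E'
from h import *
from station import arm
s=arm.read_state();p=s["eef_pos"]
plan(s,[(p[0],p[1],325,99.2,1),(486.9,216.7,325,90.8,12)])
E
```

```text
0.0000 0.0000 -0.2490 0 0 -0.005
--
0.0416 0.0111 -0.0000 0 0 0.012
0.0418 0.0106 -0.0000 0 0 0.012
0.0419 0.0101 -0.0000 0 0 0.012
0.0420 0.0096 -0.0000 0 0 0.012
0.0421 0.0091 -0.0000 0 0 0.012
0.0422 0.0085 -0.0000 0 0 0.012
0.0423 0.0080 -0.0000 0 0 0.012
0.0424 0.0075 -0.0000 0 0 0.012
0.0425 0.0070 -0.0000 0 0 0.012
0.0426 0.0065 -0.0000 0 0 0.012
0.0427 0.0060 -0.0000 0 0 0.012
0.0427 0.0054 -0.0000 0 0 0.012
--
```

>>> step_arm(
  moves="0 0 -0.010 0 0 0 10; 0 0 -0.030 0 0 0 10; 0 0 -0.049 0 0 0 10; 0 0 -0.049 0 0 0 10; 0 0 -0.049 0 0 0 10; 0 0 -0.045 0 0 0 10; 0 0 -0.017 0 0 0 10; 0 0 0 0 0 0 10",
)

```text
time_s: 23.8
eef_pos: [436.2, -298.4, 328.5]
ee_rot: [2.038, 2.383, 0.001]
ft_force: [-0.1, 0.1, -0.8]
opening: 20.1
finger_force: 24.5
```

>>> step_arm(
  moves="0.042 0.011 0 0 0 0.012 10; 0.042 0.011 0 0 0 0.012 10; 0.042 0.010 0 0 0 0.012 10; 0.042 0.010 0 0 0 0.012 10; 0.042 0.009 0 0 0 0.012 10; 0.042 0.009 0 0 0 0.012 10; 0.042 0.008 0 0 0 0.012 10; 0.042 0.008 0 0 0 0.012 10",
)

```text
time_s: 24.6
eef_pos: [471.4, 46.6, 323.4]
ee_rot: [-2.153, -2.286, 0.003]
ft_force: [0.5, -0.5, 0.4]
opening: 19.8
finger_force: 24.5
```

>>> step_arm(
  moves="0.042 0.007 0 0 0 0.012 10; 0.043 0.007 0 0 0 0.012 10; 0.043 0.006 0 0 0 0.012 10; 0.042 0.006 0 0 0 0.012 10; 0 0 0.045 0 0 0 10; 0 0 0.045 0 0 0 10; 0 0 0.020 0 0 0 10; 0 0 0 0 0 0 10",
)

```text
time_s: 25.4
eef_pos: [488.1, 214.7, 210.3]
ee_rot: [-2.205, -2.233, 0.013]
ft_force: [0.1, -0.8, 0.0]
opening: 19.7
finger_force: 24.6
```

>>> step_arm(
  moves="0 0 0 0 0 0 10; 0 0 0 0 0 0 10; 0 0 0 0 0 0 10; 0 0 0 0 0 0 10; 0 0 0 0 0 0 10; 0 0 0 0 0 0 10; 0 0 0 0 0 0 10; 0 0 0 0 0 0 10",
)

```text
time_s: 26.2
eef_pos: [491.2, 215.9, 214.9]
ee_rot: [2.208, 2.235, -0.0]
ft_force: [-0.6, 0.3, 0.2]
opening: 20.1
finger_force: 24.6
```

```bash
python3 - <<'E'
from h import *
from station import arm,eyes
s=arm.read_state();print(s["eef_pos"],s["opening"],s["time_s"])
w=eyes.read_camera("wrist");np.savez("w8.npz",**w);cv2.imwrite("pics/w8.png",w["color"])
plan(s,[(487,216.7,76,90.8,1)])
E
```

```text
[491.20554746 215.8931344  214.93462316] 20.067160468875503 26.2
0.0009 -0.0042 0.1389 0 0 -0.002
--
```

View pics/w8.png

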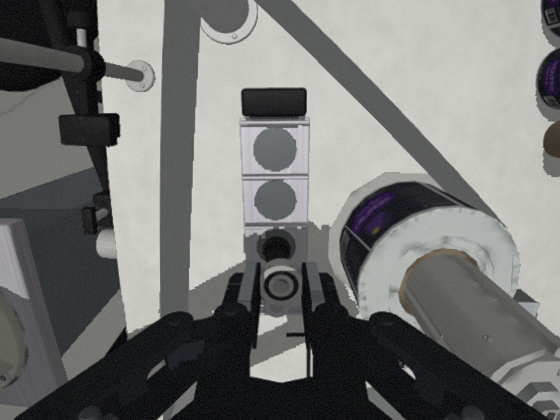

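The bearing is held flat at (281,286), with the knob below it and the target pad at (275,200). Lowering it.

>>> step_arm(
  moves="0.001 -0.004 0.040 0 0 0 10; 0 0 0.045 0 0 0 10; 0 0 0.035 0 0 0 10; 0 0 0.010 0 0 0 10; 0 0 0.004 0 0 0 10; 0 0 0 0 0 0 10; 0 0 0 0 0 0 10; 0 0 0 0 0 0 10",
)

```text
time_s: 27.05
eef_pos: [488.3, 217.3, 82.4]
ee_rot: [2.207, 2.234, 0.004]
ft_force: [0.0, -0.5, -0.0]
opening: 19.7
finger_force: 24.6
```

>>> step_arm(
  moves="0 0 0 0 0 0 10; 0 0 0 0 0 0 10; 0 0 0 0 0 0 10; 0 0 0 0 0 0 10; 0 0 0 0 0 0 10; 0 0 0 0 0 0 10; 0 0 0 0 0 0 10; 0 0 0 0 0 0 10",
)

```text
time_s: 27.85
eef_pos: [487.2, 216.8, 80.8]
ee_rot: [-2.208, -2.235, 0.0]
ft_force: [0.3, -0.4, -0.5]
opening: 20.0
finger_force: 24.6
```

Settled at 80.8; the bearing was gripped at 76.0.

>>> step_arm(
  moves="0 0 0.002 0 0 0 10; 0 0 0.002 0 0 0 10; 0 0 0.0005 0 0 0 10; 0 0 0 0 0 0 10; 0 0 0 0 0 0 10; 0 0 0 0 0 0 10; 0 0 0 0 0 0 10; 0 0 0 0 0 0 10",
)

```text
time_s: 28.65
eef_pos: [487.2, 216.9, 76.4]
ee_rot: [2.208, 2.235, 0.0]
ft_force: [0.1, -0.2, -0.7]
opening: 20.0
finger_force: 24.5
```

>>> step_arm(
  moves="0 0 0 0 0 0 40; 0 0 0 0 0 0 40; 0 0 0 0 0 0 40; 0 0 0 0 0 0 40; 0 0 -0.015 0 0 0 50; 0 0 -0.040 0 0 0 50; 0 0 -0.050 0 0 0 50; 0 0 -0.035 0 0 0 50",
)

```text
time_s: 29.45
eef_pos: [487.7, 217.1, 219.2]
ee_rot: [2.208, 2.234, 0.003]
ft_force: [1.2, 0.1, -0.3]
opening: 42.5
finger_force: 0.0
```

>>> step_arm(
  moves="0 0 0 0 0 0 50; 0 0 0 0 0 0 50; 0 0 0 0 0 0 50; 0 0 0 0 0 0 50; 0 0 0 0 0 0 50; 0 0 0 0 0 0 50; 0 0 0 0 0 0 50; 0 0 0 0 0 0 50",
)

```text
time_s: 30.25
eef_pos: [487.2, 216.9, 216.2]
ee_rot: [-2.208, -2.235, 0.0]
ft_force: [0.4, -0.7, 0.3]
opening: 42.6
finger_force: 0.0
```

```bash
python3 - <<'E'
from h import *
from station import arm,eyes
s=arm.read_state();print(s["eef_pos"],s["opening"],s["time_s"])
w=eyes.read_camera("wrist");np.savez("w9.npz",**w);cv2.imwrite("pics/w9.png",w["color"])
u=proj(w,(487,216.9,82));print(u,*circ(w,u,82,22,mg=6));print(*circ(w,proj(w,(487,216.9,74)),74,38))
w7=dict(np.load("w7.npz"));w7["vfov"]=float(w7["vfov"]);print("collar",ray(w7,(282.6,253.75),86))
plan(s,[(487,196,325,92,2),(443.5,-338.5,325,99.2,13)])
E
```

```text
[487.18382646 216.86644508 216.21932749] 42.57074366027705 30.25
[279.7325111  202.82928328] [280.7 203.1] 0.9882504786936207 [487.86503787 216.65879961]
[279.5 200.3] 0.9846815439410291 [486.7598872  216.95891295]
collar [ 444.37966961 -339.80198259]
-0.0104 -0.0002 -0.0544 0 0 -0.011
-0.0104 -0.0003 -0.0544 0 0 -0.011
--
-0.0410 -0.0048 -0.0000 0 0 -0.010
-0.0409 -0.0052 -0.0000 0 0 -0.010
-0.0409 -0.0056 -0.0000 0 0 -0.010
-0.0408 -0.0060 -0.0000 0 0 -0.010
-0.0408 -0.0064 -0.0000 0 0 -0.010
-0.0407 -0.0068 -0.0000 0 0 -0.010
-0.0406 -0.0071 -0.0000 0 0 -0.010
-0.0406 -0.0075 -0.0000 0 0 -0.010
-0.0405 -0.0079 -0.0000 0 0 -0.010
-0.0404 -0.0083 -0.0000 0 0 -0.010
-0.0403 -0.0087 -0.0000 0 0 -0.010
-0.0402 -0.0091 -0.0000 0 0 -0.010
-0.0401 -0.0095 -0.0000 0 0 -0.010
--
```

View pics/w9.png

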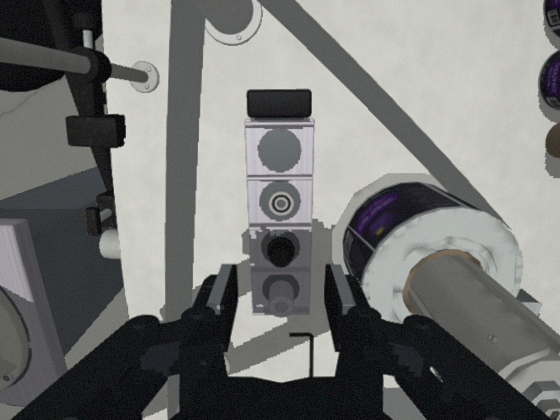

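All three parts are in place: bearing (281,203), knob (281,249), sleeve (280,295). The last pad, at (279,150), is free. Now the collar, at about (444,-339.7).

>>> step_arm(
  moves="-0.010 0 -0.050 0 0 -0.011 58; -0.010 0 -0.050 0 0 -0.011 58; -0.041 -0.005 0 0 0 -0.010 58; -0.041 -0.005 0 0 0 -0.010 58; -0.041 -0.006 0 0 0 -0.010 58; -0.041 -0.006 0 0 0 -0.010 58; -0.041 -0.006 0 0 0 -0.010 58; -0.041 -0.007 0 0 0 -0.010 58",
)

```text
time_s: 31.1
eef_pos: [466.8, -52.0, 314.7]
ee_rot: [2.114, 2.324, 0.001]
ft_force: [0.4, 0.7, -0.0]
opening: 49.7
finger_force: 0.0
```

>>> step_arm(
  moves="-0.041 -0.007 0 0 0 -0.010 58; -0.041 -0.007 0 0 0 -0.010 58; -0.040 -0.008 0 0 0 -0.010 58; -0.040 -0.008 0 0 0 -0.010 58; -0.040 -0.009 0 0 0 -0.010 58; -0.040 -0.009 0 0 0 -0.010 58; -0.040 -0.009 0 0 0 -0.010 58; 0 0 0.040 0 0 0 58",
)

```text
time_s: 31.9
eef_pos: [447.5, -343.7, 278.6]
ee_rot: [2.028, 2.385, -0.001]
ft_force: [0.8, 0.2, 0.0]
opening: 49.6
finger_force: 0.0
```

>>> step_arm(
  moves="0 0 0.045 0 0 0 58; 0 0 0.035 0 0 0 58; 0 0 0 0 0 0 58; 0 0 0 0 0 0 58; 0 0 0 0 0 0 58; 0 0 0 0 0 0 58; 0 0 0 0 0 0 58; 0 0 0 0 0 0 58",
)

```text
time_s: 32.7
eef_pos: [445.8, -337.5, 195.4]
ee_rot: [2.031, 2.395, 0.0]
ft_force: [-0.1, -0.1, 0.0]
opening: 49.7
finger_force: 0.0
```

>>> step_arm(
  moves="0 0 0 0 0 0 58; 0 0 0 0 0 0 58; 0 0 0 0 0 0 58; 0 0 0 0 0 0 58; 0 0 0 0 0 0 58; 0 0 0 0 0 0 58; 0 0 0 0 0 0 58; 0 0 0 0 0 0 58",
)

```text
time_s: 33.5
eef_pos: [445.4, -337.3, 194.4]
ee_rot: [-2.032, -2.396, -0.0]
ft_force: [0.7, -0.3, 0.0]
opening: 49.7
finger_force: 0.0
```

```bash
python3 - <<'E'
from h import *
from station import arm
s=arm.read_state();print(s["eef_pos"],s["opening"],s["time_s"])
plan(s,[(444,-339.7,82,99.2,1)])
E
```

```text
[ 445.4091307  -337.34962799  194.42640032] 49.668429234147965 33.5
-0.0021 -0.0018 0.1124 0 0 0.003
--
```

>>> step_arm(
  moves="-0.002 -0.002 0.040 0 0 0 58; 0 0 0.045 0 0 0 58; 0 0 0.020 0 0 0 58; 0 0 0.006 0 0 0 58; 0 0 0 0 0 0 58; 0 0 0 0 0 0 58; 0 0 0 0 0 0 58; 0 0 0 0 0 0 58",
)

```text
time_s: 34.3
eef_pos: [444.4, -340.2, 84.7]
ee_rot: [2.031, 2.394, 0.0]
ft_force: [-0.4, 1.4, 0.2]
opening: 49.6
finger_force: 0.0
```

>>> step_arm(
  moves="0 0 0 0 0 0 58; 0 0 0 0 0 0 58; 0 0 0 0 0 0 58; 0 0 0 0 0 0 58; 0 0 0 0 0 0 58; 0 0 0 0 0 0 58; 0 0 0 0 0 0 58; 0 0 0 0 0 0 58",
)

```text
time_s: 35.1
eef_pos: [443.8, -339.6, 83.4]
ee_rot: [-2.032, -2.396, -0.0]
ft_force: [-0.5, 0.5, 0.0]
opening: 49.5
finger_force: 0.0
```

>>> step_arm(
  moves="0 0 0.003 0 0 0 58; 0 0 0.003 0 0 0 58; 0 0 0 0 0 0 58; 0 0 0 0 0 0 58; 0 0 0 0 0 0 10; 0 0 0 0 0 0 10; 0 0 0 0 0 0 10; 0 0 0 0 0 0 10",
  newtons=35,
)

```text
time_s: 35.9
eef_pos: [443.9, -339.7, 77.7]
ee_rot: [2.032, 2.396, 0.0]
ft_force: [-0.3, 0.6, 3.1]
opening: 25.4
finger_force: 34.5
```

>>> step_arm(
  moves="0 0 0 0 0 0 10; 0 0 0 0 0 0 10; 0 0 0 0 0 0 10; 0 0 0 0 0 0 10; 0 0 0 0 0 0 10; 0 0 0 0 0 0 10; 0 0 0 0 0 0 10; 0 0 0 0 0 0 10",
)

```text
time_s: 36.7
eef_pos: [443.9, -339.7, 77.7]
ee_rot: [2.032, 2.396, 0.0]
ft_force: [-1.3, 1.5, 5.9]
opening: 25.6
finger_force: 34.7
```

```bash
python3 - <<'E'
from h import *
from station import arm
s=arm.read_state();p=s["eef_pos"];print(p,s["opening"],s["finger_force"])
plan(s,[(p[0],p[1],325,99.2,1),(486.1,262.7,325,82,14)])
t=np.load("w9.npz")["t"]
w=dict(np.load("w9.npz"));w["vfov"]=float(w["vfov"]);print("roller foot",ray(w,(234,13),0))
E
```

```text
[ 443.90854128 -339.71724198   77.69890222] 25.630869995524076 34.746015693744994
0.0000 0.0000 -0.2473 0 0 0.003
--
0.0420 0.0099 -0.0000 0 0 0.021
0.0422 0.0090 -0.0000 0 0 0.021
0.0424 0.0080 -0.0000 0 0 0.021
0.0425 0.0071 -0.0000 0 0 0.021
0.0427 0.0062 -0.0000 0 0 0.021
0.0428 0.0053 -0.0000 0 0 0.021
0.0429 0.0044 -0.0000 0 0 0.021
0.0430 0.0035 -0.0000 0 0 0.021
0.0431 0.0025 -0.0000 0 0 0.021
0.0431 0.0016 -0.0000 0 0 0.021
0.0431 0.0007 -0.0000 0 0 0.021
0.0431 -0.0002 -0.0000 0 0 0.021
0.0431 -0.0012 -0.0000 0 0 0.021
0.0431 -0.0021 -0.0000 0 0 0.021
--
roller foot [439.27442783 389.66789186]
```

>>> step_arm(
  moves="0 0 -0.010 0 0 0 10; 0 0 -0.030 0 0 0 10; 0 0 -0.049 0 0 0 10; 0 0 -0.049 0 0 0 10; 0 0 -0.049 0 0 0 10; 0 0 -0.045 0 0 0 10; 0 0 -0.015 0 0 0 10; 0 0 0 0 0 0 10",
)

```text
time_s: 37.5
eef_pos: [444.6, -340.4, 327.8]
ee_rot: [2.028, 2.392, 0.0]
ft_force: [-0.3, -0.7, -0.8]
opening: 25.1
finger_force: 34.6
```

>>> step_arm(
  moves="0.042 0.010 0 0 0 0.021 10; 0.042 0.009 0 0 0 0.021 10; 0.042 0.008 0 0 0 0.021 10; 0.042 0.007 0 0 0 0.021 10; 0.043 0.006 0 0 0 0.021 10; 0.043 0.005 0 0 0 0.021 10; 0.043 0.004 0 0 0 0.021 10; 0.043 0.003 0 0 0 0.021 10",
)

```text
time_s: 38.3
eef_pos: [463.7, 5.8, 322.8]
ee_rot: [-2.226, -2.215, 0.003]
ft_force: [0.4, -1.1, -0.2]
opening: 25.6
finger_force: 34.6
```

>>> step_arm(
  moves="0.043 0.003 0 0 0 0.021 10; 0.043 0.002 0 0 0 0.021 10; 0.043 0.001 0 0 0 0.021 10; 0.043 0 0 0 0 0.021 10; 0.043 -0.001 0 0 0 0.021 10; 0.043 -0.002 0 0 0 0.021 10; 0 0 0 0 0 0 10; 0 0 0.010 0 0 0 10",
)

```text
time_s: 39.1
eef_pos: [482.1, 262.4, 313.3]
ee_rot: [2.359, 2.075, -0.002]
ft_force: [0.4, -0.2, -1.0]
opening: 25.5
finger_force: 34.6
```

>>> step_arm(
  moves="0 0 0.045 0 0 0 10; 0 0 0.045 0 0 0 10; 0 0 0.020 0 0 0 10; 0 0 0 0 0 0 10; 0 0 0 0 0 0 10; 0 0 0 0 0 0 10; 0 0 0 0 0 0 10; 0 0 0 0 0 0 10",
)

```text
time_s: 39.9
eef_pos: [483.0, 262.0, 205.6]
ee_rot: [2.361, 2.072, 0.003]
ft_force: [-0.7, 0.4, -0.4]
opening: 25.5
finger_force: 34.6
```

```bash
python3 - <<'E'
from h import *
from station import arm,eyes
s=arm.read_state();p=s["eef_pos"];print(p,s["ee_rot"],s["opening"],s["finger_force"])
plan(s,[(486.1,262.7,77.7,82,1)])
w=eyes.read_camera("wrist");np.savez("w10.npz",**w);z=p[2]+8.3
u=proj(w,(p[0],p[1],z));print(u,*circ(w,u,z,29,mg=8));
b=dict(np.load("w8.npz"));b["vfov"]=float(b["vfov"]);print("bearing held (tcp 491.2,215.9):",*circ(b,(281,286),220.9,22,mg=6))
cv2.imwrite("pics/w10.png",cv2.resize(w["color"][220:380,200:360],(640,640)))
E
```

```text
[482.99295483 261.95237838 205.57578007] [2.36078308 2.07207413 0.00296925] 25.48088002294413 34.58321176134632
0.0011 0.0030 0.1279 0 0 0.010
--
[279.32469266 287.40739118] [280.7 286.5] 0.9963937397219902 [483.70763476 262.35827504]
bearing held (tcp 491.2,215.9): [280.5 279.1] 0.9260005950887001 [491.84591718 218.98641581]
```

>>> step_arm(
  moves="0.001 0.003 0.040 0 0 0 10; 0 0 0.045 0 0 0 10; 0 0 0.028 0 0 0 10; 0 0 0.008 0 0 0 10; 0 0 0 0 0 0 10; 0 0 0 0 0 0 10; 0 0 0 0 0 0 10; 0 0 0 0 0 0 10",
)

```text
time_s: 40.75
eef_pos: [486.4, 262.9, 84.9]
ee_rot: [2.361, 2.072, 0.004]
ft_force: [-0.3, 0.4, -0.9]
opening: 25.4
finger_force: 34.6
```

>>> step_arm(
  moves="0 0 0 0 0 0 10; 0 0 0 0 0 0 10; 0 0 0 0 0 0 10; 0 0 0 0 0 0 10; 0 0 0 0 0 0 10; 0 0 0 0 0 0 10; 0 0 0 0 0 0 10; 0 0 0 0 0 0 10",
)

```text
time_s: 41.55
eef_pos: [485.6, 262.4, 83.4]
ee_rot: [-2.361, -2.072, 0.0]
ft_force: [-0.2, 0.0, -0.3]
opening: 25.7
finger_force: 34.6
```

>>> step_arm(
  moves="0 0 0.003 0 0 0 10; 0 0 0.002 0 0 0 10; 0 0 0.0005 0 0 0 10; 0 0 0 0 0 0 10; 0 0 0 0 0 0 10; 0 0 0 0 0 0 10; 0 0 0 0 0 0 10; 0 0 0 0 0 0 10",
)

```text
time_s: 42.35
eef_pos: [485.6, 262.4, 78.0]
ee_rot: [2.361, 2.072, 0.0]
ft_force: [0.4, -0.4, 0.2]
opening: 25.2
finger_force: 34.6
```

>>> step_arm(
  moves="0 0 0 0 0 0 48; 0 0 0 0 0 0 48; 0 0 0 0 0 0 48; 0 0 0 0 0 0 48; 0 0 -0.015 0 0 0 50; 0 0 -0.040 0 0 0 50; 0 0 -0.050 0 0 0 50; 0 0 -0.045 0 0 0 50",
)

```text
time_s: 43.15
eef_pos: [485.4, 262.3, 229.8]
ee_rot: [2.361, 2.072, -0.0]
ft_force: [1.0, -0.2, -0.2]
opening: 42.3
finger_force: 0.0
```

>>> step_arm(
  moves="-0.020 0 -0.030 0 0 0 50; -0.030 0 -0.030 0 0 0 50; -0.030 0 -0.020 0 0 0 50; -0.010 0 0 0 0 0 50; 0 0 0 0 0 0 50; 0 0 0 0 0 0 50; 0 0 0 0 0 0 50; 0 0 0 0 0 0 50",
)

```text
time_s: 43.95
eef_pos: [473.7, 173.8, 307.0]
ee_rot: [-2.36, -2.073, 0.002]
ft_force: [1.2, -0.7, -0.5]
opening: 42.6
finger_force: 0.0
```

```bash
python3 - <<'E'
from h import *
from station import arm,eyes
s=arm.read_state();print(s["eef_pos"],s["time_s"])
w=eyes.read_camera("wrist")
for n,p,D in(("collar",(486.1,262.8,86),29),("bearing",(487,216.8,82),22),("sleeve",(488.4,124.5,104),24),("pad1",(486.1,262.8,74),38),("pad2",(487,216.8,74),38)):
    u=proj(w,p);print(n,u,*circ(w,u,p[2],D))
cv2.imwrite("pics/w11.png",w["color"])
E
```

```text
[473.65959234 173.84896071 306.95518103] 43.95
collar [281.26128785  99.3526016 ] [281.3 102.1] 0.9566468737813655 [485.77755445 259.99241633]
bearing [287.35519295 141.95905924] [287.9 142.1] 1.0098727594891934 [487.58465298 216.56740274]
sleeve [298.89471615 225.54043765] [299.5 226.1] 0.9762984019159395 [489.00805576 123.73596235]
pad1 [281.26223453  99.60155679] [281.1  99.9] 1.0072336435348948 [485.88174383 262.50908843]
pad2 [287.23005288 141.23810288] [286.9 141.5] 0.9976858269841292 [486.58993559 216.55518773]
```

View pics/w11.png

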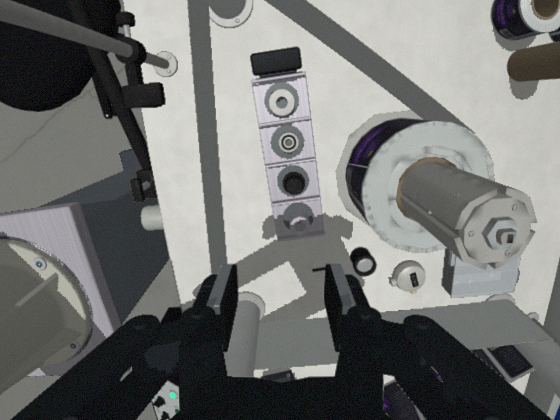

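The final picture shows, from the handle outward, collar (282,101), bearing (288,142), knob (293,182) and sleeve (299,224). Each stands upright in the middle of its bay, and the gripper is clear. Handing in.

```bash
python3 -c "
from station import arm
print(arm.hand_in())"
```

```text
the job is handed in; nothing more can be done
None
```

I moved all four parts to the empty rack in reverse order and handed the job in at about 44 s of the 112 s: from the handle outward collar, bearing, knob, sleeve, each upright and measured within about 3 mm of its bay's middle; the judged result was not shown.

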